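Meter four handle blanks out of the hopper

ROBOT

A 6-joint arm with a two-finger parallel gripper is mounted at the origin on a cart in front of the work surface, level with it; the furniture and walls round the work are solid. World frame = base frame: x ahead of the robot, y to its left, z up, the work surface at z = 0. Lengths are in m, angles in rad, forces in N, time in s.
With the tool pointing down it reaches from about 0.3 to 0.875 m from the base axis. Payload 6.4 kg.
Tool frame: the origin (TCP) lies between the finger pads; the fingertips stand 19 mm ahead of it and the grasp point (between the pads) is the TCP (ctrl.tips_ahead is the z of the fingertips in the tool frame, in m); z points along the fingers, y is the line along which they close (so a half turn about z gives the same grasp; the last joint's range is limited). The gripper opens to 85 mm and grips with 20 to 120 N. Pads are 22 mm wide; open, the fingers measure 114 mm over their backs; the gripper's body (76 mm by 85 mm) begins 54 mm behind the grasp point. The pads swing forward as they close: fully open they stand 13 mm farther back than shut.
Start: joints at [1.143, 0.181, 1.607, -0, 1.354, -0.206], TCP at [0.126, 0.561, 0.25] pointing down, gripper open.
Joint ranges: [-2.99, 2.99], [-0.89, 2.07], [0.3, 2.58], [-1.14, 4.28], [0, 2.63], [-3.12, 3.12]. Speed limits (rad/s): [2.57, 2.57, 3.01, 3.14, 3.14, 3.14].

INTERFACE

Orientations are given as a unit quaternion [w, x, y, z].
In Python, from bench import readout, vision, ctrl gives the robot as it stands.
- The arm moves only by the tool play_rows, never from a script. Its arguments are lists of equal length, an entry for each row: "xyz": the shift along the tool's x, y, z in mm, a list of three; "rot": the turn, a rotation vector about the tool's x, y, z in rad, a list of three; "grip": the opening, from 0 (shut) to 1 (fully open). In form: {"xyz": [[x, y, z], ...], "rot": [[rx, ry, rz], ...], "grip": [grip, ...]}. A call has exactly 10 rows; each row is the pose to reach, as a shift and turn from the pose commanded when the call began, along the tool's axes at that moment; what a row does not reach only later rows make up. A row lasts 1/8 s, in which the tool goes at most 62.5 mm and 10.7 degrees, less where a joint would pass 70% of its speed; a pose out of reach is approached as far as the arm can. A call with a gripper value outside its range is refused whole. The fingers move at their own pace and stop on an object; the grip force is fixed at half the most. Time passes only in rows, so rows that repeat a pose let the fingers close, or fill a call up. It gives the time, the measured TCP pose, the force, the opening and the grip force at its end, in the units of the state.
- readout.get_obs(): the state, without advancing time (a new reading comes with each control period).
- vision.camera(name): name is "side" or "top" or "wrist"; returns a dict with "color" (480x640x3 uint8, red, green, blue), "depth" (480x640 float32, m along the optical axis (not along the pixel's ray), 0 where there is no reading), "camera_matrix" (3x3 intrinsics, pixels), "extrinsics" (4x4, takes a point from camera to world coordinates); the wrist camera has in their place "hand_eye" (4x4, takes a point from camera to tool coordinates, whose origin is the TCP and whose axes are the flange's). Camera axes: x right, y down, z forward; pixel columns grow to the right and rows downward; lengths in m; the calibration is good to about 2 mm. A picture is of the moment at which its call begins: read the wrist's pose just before it.
- ctrl.hand_in(): hands the job in; it is judged then, once.
The state is a dict: "time_s": time; "q": joint angles; "dq": joint speeds; "joint_efforts": joint torques, N m; "eef_pos": TCP position; "eef_rot": TCP orientation; "wrist_force": force on the tool from outside, world axes, zero at the start; "torque": the same for the moment, N m; "opening": opening from 0.0 (shut) to 1.0 (fully open); "grasp_force": force on a finger pad.
Only numpy, scipy, OpenCV 4.12 (cv2) and the standard library are available. Lean on these libraries where they do the work, as an engineer would, in place of code of your own. Each camera call takes 0.05 s, during which the arm holds its last target. There are 200 camera calls.

TASK

Four handle blanks are wanted from the hopper, and each of its lanes holds two. Slide the parts pan by its handle squarely under the hopper from the left, handle left outside, pull the gate out just far enough to empty the two rear lanes (the second scribed line at the front bar) and no further, and push the gate fully home. Then draw the pan with its four blanks out to the left again until it stands flat on the bench at least a hand's breadth clear of the hopper; leave the other four blanks in the hopper and the other things on the bench where they are.

Things in the scene. Friction and masses are not known exactly. Their poses are not given: they have to be found in the camera images.
- hopper: Grey sheet-metal hopper on a dark steel stand bolted to the bench. Origin on the bench under its middle; x to its rear (away from the robot), y to its left. Legs of 14 mm tube at x = +-87, y = +-46 mm, their foot plates (4 mm high) reach out to x = +-104, y = +-76. Left and right sides are open: 160 mm between the legs, 89 mm high under the rails (y to +-51). Mouth: z = 179, x to +-58, y to +-58.
- lanes (a point): Middle of the lower edge of the hopper's lane walls, hopper (0, 0, 102) mm. Four lanes side by side along x, 25 mm each, 70 mm wide in y, between 3 mm walls at x = -56, -28, 0, 28, 56 mm and z = 102 to 154 mm. Each holds two blanks, one above the other, on the gate. Lanes count from the rear (+x).
- front_bar (a point): Front face of the dark cross bar that spans the gate at the hopper's front, hopper (-94, 0, 107) mm; bar 14 mm deep, z = 102 to 112. Three black lines scribed across the gate plate come out from under it one by one, at gate values 0.038, 0.066 and 0.094: one, two or three lanes are then open.
- gate (a joint): Steel plate (72x5 mm, top at z = 100 mm) sliding under all four lanes. Metres: 0 = fully home, at its stop; grows as it is pulled out of the hopper's front, along the hopper's -x; end 0.120. Its rear edge is at hopper x = 0.0615 - value. Lanes empty from the rear, as the value passes about 0.029, 0.057, 0.085, 0.113. Some 2 N of friction; it stays where it is left.
- gate_knob (a point): Grip middle of the gate's black round knob, 20 mm across, standing up from the plate from z = 100 to 140 mm (full width from 116 up); this point z = 126 mm. At hopper x = -118 mm, y = 0 with the gate closed; moves with the gate. Axes as the hopper's.
- pan: Loose open steel parts pan, 138 (x) x 106 (y) x 50 (z) mm, 3 mm walls and floor, about 0.45 kg. Origin at the centre of its underside. Wooden handle 14 mm wide (x), z = 23 to 45 mm, sticks out along +y from y = 56 to 170 mm. Starts left of the hopper, handle to the left; slides on the bench. With origin and axes on the hopper's it catches all lanes and has 11 mm to spare beside each leg.
- pan_grip (a point): Grip point on the pan's handle: pan x = 0, y = 125 mm, z = 36 mm. Axes as the pan's; the handle is gripped across its 14 mm width (along pan x).
- blank_1a: A plain round wooden handle blank, 22 mm across, 66 mm long, 25 g; origin at its centre, y along its length. Starts in the first (rear) lane, on the gate.
- blank_1b: A plain round wooden handle blank, 22 mm across, 66 mm long, 25 g; origin at its centre, y along its length. Starts in the first (rear) lane, on top of the other one.
- blank_2a: A plain round wooden handle blank, 22 mm across, 66 mm long, 25 g; origin at its centre, y along its length. Starts in the second lane, on the gate.
- blank_2b: A plain round wooden handle blank, 22 mm across, 66 mm long, 25 g; origin at its centre, y along its length. Starts in the second lane, on top of the other one.
- blank_3a: A plain round wooden handle blank, 22 mm across, 66 mm long, 25 g; origin at its centre, y along its length. Starts in the third lane, on the gate.
- blank_3b: A plain round wooden handle blank, 22 mm across, 66 mm long, 25 g; origin at its centre, y along its length. Starts in the third lane, on top of the other one.
- blank_4a: A plain round wooden handle blank, 22 mm across, 66 mm long, 25 g; origin at its centre, y along its length. Starts in the fourth (front) lane, on the gate.
- blank_4b: A plain round wooden handle blank, 22 mm across, 66 mm long, 25 g; origin at its centre, y along its length. Starts in the fourth (front) lane, on top of the other one.
- paint_tin: Bystander: a round paint tin 78 mm across, 78 mm high, to the right of the hopper; origin at the centre of its underside.
- pliers: Bystander: rusty slip-joint pliers 185x67x12 mm lying near the bench's front edge; origin at the centre of the underside.
- bench_brush: Bystander: a straw bench brush 213x85x23 mm lying at the back; origin at the centre of the underside.
- flat_tin: Bystander: a flat closed tin 108x66x26 mm lying at the far left; origin at the centre of its underside.
- cream_pot: Bystander: a low round white pot 62 mm across, 34 mm high, standing at the far left; origin at the centre of its underside.

How it is judged:
On the way, in this order (a step that is already met when the one before it is completed fails the run):
1. the pan stands flat and square under the hopper while the gate is still closed (x of pan in the frame of hopper between -0.02 and 0.02 m and y of pan in the frame of hopper between -0.025 and 0.025 m and angle between the y axis of pan and the y axis of hopper, either way round below 0.15 rad and angle between pan's own z axis and vertical below 0.1 rad and value of joint gate below 0.005 m), for 0.2 s.
2. the four blanks of the two rear lanes lie in the pan under the hopper, the other four are still in their lanes (x of blank_1a in the frame of pan between -0.066 and 0.066 m and y of blank_1a in the frame of pan between -0.05 and 0.05 m and z of blank_1a in the frame of pan between 0.005 and 0.058 m and x of blank_1b in the frame of pan between -0.066 and 0.066 m and y of blank_1b in the frame of pan between -0.05 and 0.05 m and z of blank_1b in the frame of pan between 0.005 and 0.058 m and x of blank_2a in the frame of pan between -0.066 and 0.066 m and y of blank_2a in the frame of pan between -0.05 and 0.05 m and z of blank_2a in the frame of pan between 0.005 and 0.058 m and x of blank_2b in the frame of pan between -0.066 and 0.066 m and y of blank_2b in the frame of pan between -0.05 and 0.05 m and z of blank_2b in the frame of pan between 0.005 and 0.058 m and z of blank_3a in the frame of hopper between 0.105 and 0.16 m and x of blank_3a in the frame of hopper between -0.06 and 0.004 m and z of blank_3b in the frame of hopper between 0.105 and 0.16 m and x of blank_3b in the frame of hopper between -0.06 and 0.004 m and z of blank_4a in the frame of hopper between 0.105 and 0.16 m and x of blank_4a in the frame of hopper between -0.06 and 0.004 m and z of blank_4b in the frame of hopper between 0.105 and 0.16 m and x of blank_4b in the frame of hopper between -0.06 and 0.004 m and x of pan in the frame of hopper between -0.02 and 0.02 m and y of pan in the frame of hopper between -0.025 and 0.025 m and angle between the y axis of pan and the y axis of hopper, either way round below 0.15 rad and angle between pan's own z axis and vertical below 0.1 rad), for 0.2 s.
3. the gate is pushed fully home again with the pan still under the hopper (all of step 1 and x of blank_1a in the frame of pan between -0.066 and 0.066 m and y of blank_1a in the frame of pan between -0.05 and 0.05 m and z of blank_1a in the frame of pan between 0.005 and 0.058 m and x of blank_1b in the frame of pan between -0.066 and 0.066 m and y of blank_1b in the frame of pan between -0.05 and 0.05 m and z of blank_1b in the frame of pan between 0.005 and 0.058 m and x of blank_2a in the frame of pan between -0.066 and 0.066 m and y of blank_2a in the frame of pan between -0.05 and 0.05 m and z of blank_2a in the frame of pan between 0.005 and 0.058 m and x of blank_2b in the frame of pan between -0.066 and 0.066 m and y of blank_2b in the frame of pan between -0.05 and 0.05 m and z of blank_2b in the frame of pan between 0.005 and 0.058 m), for 0.2 s.
At the end, for the whole second after the job is handed in: Gate home (under 5 mm); the four blanks of the two rear lanes in the pan, those of the two front lanes still in their lanes; pan flat on the bench, at rest, its origin at least 175 mm left of the hopper's origin along the hopper's y (some 70 mm clear of the stand) (value of joint gate below 0.005 m and x of blank_1a in the frame of pan between -0.066 and 0.066 m and y of blank_1a in the frame of pan between -0.05 and 0.05 m and z of blank_1a in the frame of pan between 0.005 and 0.058 m and x of blank_1b in the frame of pan between -0.066 and 0.066 m and y of blank_1b in the frame of pan between -0.05 and 0.05 m and z of blank_1b in the frame of pan between 0.005 and 0.058 m and x of blank_2a in the frame of pan between -0.066 and 0.066 m and y of blank_2a in the frame of pan between -0.05 and 0.05 m and z of blank_2a in the frame of pan between 0.005 and 0.058 m and x of blank_2b in the frame of pan between -0.066 and 0.066 m and y of blank_2b in the frame of pan between -0.05 and 0.05 m and z of blank_2b in the frame of pan between 0.005 and 0.058 m and z of blank_3a in the frame of hopper between 0.105 and 0.16 m and x of blank_3a in the frame of hopper between -0.06 and 0.004 m and z of blank_3b in the frame of hopper between 0.105 and 0.16 m and x of blank_3b in the frame of hopper between -0.06 and 0.004 m and z of blank_4a in the frame of hopper between 0.105 and 0.16 m and x of blank_4a in the frame of hopper between -0.06 and 0.004 m and z of blank_4b in the frame of hopper between 0.105 and 0.16 m and x of blank_4b in the frame of hopper between -0.06 and 0.004 m and y of pan in the frame of hopper above 0.175 m and angle between pan's own z axis and vertical below 0.08 rad and height (world z) of pan between -0.005 and 0.008 m and linear speed of pan below 0.02 m/s); the robot touches nothing.
It fails at once if the paint tin is pushed more than 40 mm away (distance of paint_tin from where it was at the start of the episode above 0.04 m).
It fails at once if the pliers is pushed more than 40 mm away (distance of pliers from where it was at the start of the episode above 0.04 m).
It fails at once if the bench brush is pushed more than 40 mm away (distance of bench_brush from where it was at the start of the episode above 0.04 m).
It fails at once if the flat tin is pushed more than 40 mm away (distance of flat_tin from where it was at the start of the episode above 0.04 m).
It fails at once if the cream pot is pushed more than 40 mm away (distance of cream_pot from where it was at the start of the episode above 0.04 m).
It also fails if it takes over 72 s, if anything falls off the work surface, if the arm or the gripper's body presses on something with over 40 N, if the wrist force passes 120 N, or if a joint passes its speed limit or range.

## Working session

There is one attempt and no reset: what is moved stays moved. The work goes in short steps, Python scripts to look and compute and a tool call to move; the robot and the scene stay as the last step left them, time stands still between calls to the robot, and variables do not carry over. Pictures are saved under pics/ and viewed, at most 10 in all, crops included, and the job is handed in when it is done.

Besides the shell and the picture viewer there is one more tool, called after "Request:" by a JSON object that holds its "api" and its "payload". play_rows: Moves the arm, as the interface text tells. Its arguments: {"type":"object","properties":{"xyz":{"type":"array","items":{"type":"array","items":{"type":"number"}}},"rot":{"type":"array","items":{"type":"array","items":{"type":"number"}}},"grip":{"type":"array","items":{"type":"number"}}},"required":["xyz","rot","grip"]}

```bash
mkdir -p pics; ls; python3 - <<'E'
from bench import readout, vision, ctrl
import cv2,numpy as np
print(readout.get_obs(), ctrl.tips_ahead)
for n in ("top","side"):
    c=vision.camera(n); cv2.imwrite(f"pics/{n}0.png",c["color"][:,:,::-1]); np.savez(f"/tmp/{n}0.npz",**c)
    print(n,c["camera_matrix"],c["extrinsics"].round(4))
E
```

```text
pics
{'time_s': 0.0, 'q': array([ 1.14269947e+00,  1.81542449e-01,  1.60802148e+00, -1.09613239e-06,
        1.35378516e+00, -2.06319903e-01]), 'dq': array([-4.20957196e-04, -9.57377941e-04,  6.93589622e-04, -8.78214982e-06,
       -1.96912592e-03,  5.57464015e-04]), 'joint_efforts': array([ 2.06272394e-03, -4.44872618e+01, -3.51338160e+01, -1.16607239e-04,
        8.94107478e-03, -3.40337533e-05]), 'eef_pos': array([0.12625185, 0.56043301, 0.24937681]), 'eef_rot': array([-2.73422151e-04,  1.10661202e-01,  9.93857800e-01, -8.34572980e-04]), 'wrist_force': array([-0.34116254,  0.16284691, -0.5602438 ]), 'torque': array([-0.04700349, -0.02500535, -0.03385057]), 'grasp_force': 0.0, 'opening': 1.0023971930662532} 0.019
top [[526.48633205   0.         321.06135273]
 [  0.         526.48633205 231.82941723]
 [  0.           0.           1.        ]] [[ 2.600e-02 -9.952e-01  9.450e-02  3.988e-01]
 [-9.997e-01 -2.620e-02 -4.000e-04  1.364e-01]
 [ 2.900e-03 -9.440e-02 -9.955e-01  1.298e+00]
 [ 0.000e+00  0.000e+00  0.000e+00  1.000e+00]]
side [[498.11210094   0.         327.75690852]
 [  0.         498.11210094 245.60644969]
 [  0.           0.           1.        ]] [[-0.997  -0.0383  0.0671  0.4145]
 [-0.0761  0.6393 -0.7652  1.0937]
 [-0.0136 -0.768  -0.6403  0.8825]
 [ 0.      0.      0.      1.    ]]
```

View pics/top0.png

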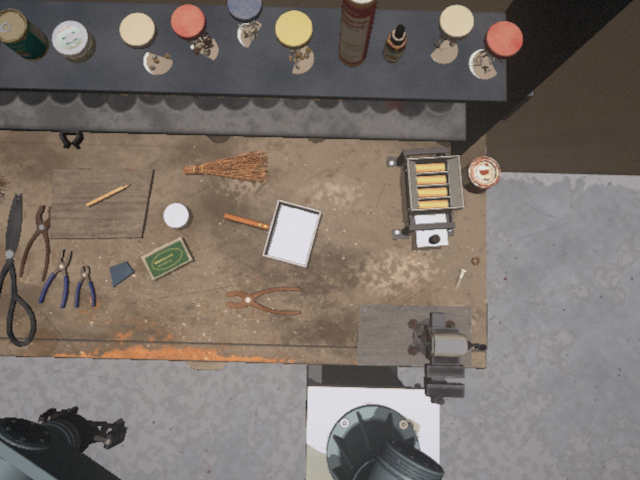

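View pics/side0.png

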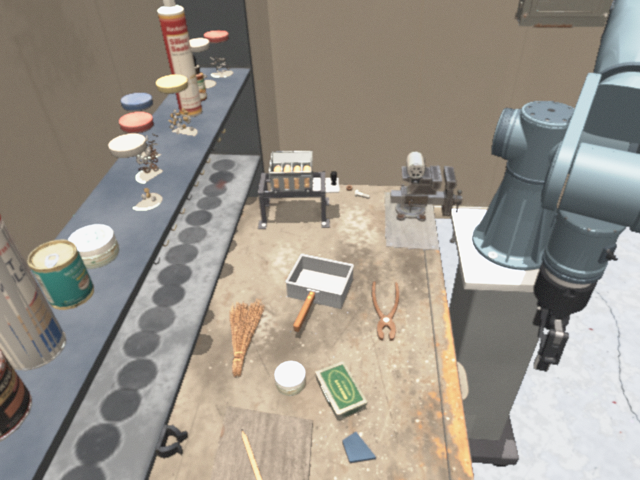

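Top view: pan centre is at about (292,233) with its handle to (225,217), hopper mouth at about (433,185), black knob at (433,239), and the tin at (484,172). The side view confirms all of this. Next I'll measure with depth and height slices.

```bash
cat > h.py <<'E'
import cv2,numpy as np
def cloud(c,T=None):
    K=c["camera_matrix"];T=c["extrinsics"] if T is None else T
    d=c["depth"];v,u=np.mgrid[:480,:640]
    P=np.stack([(u-K[0,2])*d/K[0,0],(v-K[1,2])*d/K[1,1],d],-1)@T[:3,:3].T+T[:3,3]
    P[d==0]=np.nan
    return P
def ray(c,u,v,z):
    K=c["camera_matrix"];T=c["extrinsics"]
    r=T[:3,:3]@np.array([(u-K[0,2])/K[0,0],(v-K[1,2])/K[1,1],1]);return T[:3,3]+r*(z-T[2,3])/r[2]
def rect(p): # x,y mm
    (c,s,a)=cv2.minAreaRect((p[:,:2]*1000).astype(np.float32));return np.round(c,1),np.round(s,1),round(a,2)
E
python3 - <<'E'
from h import *
for n in("top","side"):
    c=dict(np.load(f"/tmp/{n}0.npz"));P=cloud(c);hsv=cv2.cvtColor(c["color"],cv2.COLOR_RGB2HSV)
    z=P[...,2];x=P[...,0];y=P[...,1]
    bench=(abs(x-.35)<.05)&(abs(y-.05)<.05);print(n,"bench z",np.nanmedian(z[bench]))
    pan=(x>.25)&(x<.55)&(y>.09)&(y<.42)
    hh=pan&(hsv[...,0]<15)&(hsv[...,1]>130)&(z>.025)&(z<.06)
    rim=pan&(z>.04)&(z<.058)&(hsv[...,1]<80)
    fl=pan&(z>-.004)&(z<.012)&(hsv[...,1]<40)&(hsv[...,2]>120)
    print("handle",rect(P[hh]),hh.sum(),np.nanmedian(z[hh])); print("rim",rect(P[rim]),rim.sum()); print("floor",rect(P[fl]),fl.sum())
    hop=(x>.25)&(x<.65)&(y>-.3)&(y<-.0)
    m=hop&(z>.172)&(z<.19);print("mouth",rect(P[m]),m.sum())
    k=hop&(hsv[...,2]<60)&(z>.125)&(z<.15)&(x<.42);
    print("knob",rect(P[k]),k.sum(),np.nanmedian(P[k],0))
    b=hop&(hsv[...,0]<28)&(hsv[...,0]>12)&(hsv[...,1]>120)&(z>.12)&(z<.165);print("blanks",rect(P[b]),b.sum(),np.nanmean(P[b],0))
    g=hop&(hsv[...,1]<50)&(hsv[...,2]>150)&(z>.09)&(z<.112)&(x<.45);print("gate",rect(P[g]),g.sum(),np.nanmedian(z[g]))
c=dict(np.load("/tmp/top0.npz"))
cv2.imwrite("pics/crop.png",cv2.resize(c["color"][130:280,210:500,::-1],None,fx=2.7,fy=2.7,interpolation=cv2.INTER_CUBIC))
E
```

```text
top bench z -0.0001873969078225457
handle (array([539.2, 315.7]), array([108.9,  11.6]), 76.43) 172 0.04324902866896041
rim (array([505.1, 213.5]), array([121.4, 120.4]), 76.46) 292
floor (array([455.5, 239.4]), array([133.4, 255.6]), 54.99) 1641
mouth (array([ 452.7, -122.1]), array([403.8, 115.8]), 4.89) 997
knob (array([ 271.5, -160.7]), array([117.5,   0.7]), 83.88) 4 [ 0.26634009 -0.209053    0.1338986 ]
blanks (array([ 613.2, -108.1]), array([57.8, 60. ]), 4.86) 63 [ 0.60966267 -0.10822802  0.13922203]
gate (array([0., 0.]), array([0., 0.]), 0.0) 0 nan
side bench z 0.0016925821264649477
handle (array([535.7, 322.6]), array([102.5,   5.2]), 77.05) 80 0.04333894482077777
rim (array([502.4, 211.3]), array([114.3, 119.8]), 77.97) 480
floor (array([430.3, 287.8]), array([227.2, 415.9]), 41.47) 804
mouth (array([ 450.5, -109.3]), array([399.9, 122.1]), 1.22) 431
knob (array([ 271.9, -107.3]), array([ 3.2, 16.3]), 88.77) 6 [ 0.27176871 -0.10783006  0.12816457]
blanks (array([0., 0.]), array([0., 0.]), 0.0) 0 [nan nan nan]
gate (array([0., 0.]), array([0., 0.]), 0.0) 0 nan
  return np.nanmean(a, axis, out=out, keepdims=keepdims)
<stdin>:15: RuntimeWarning: Mean of empty slice
```

View pics/crop.png

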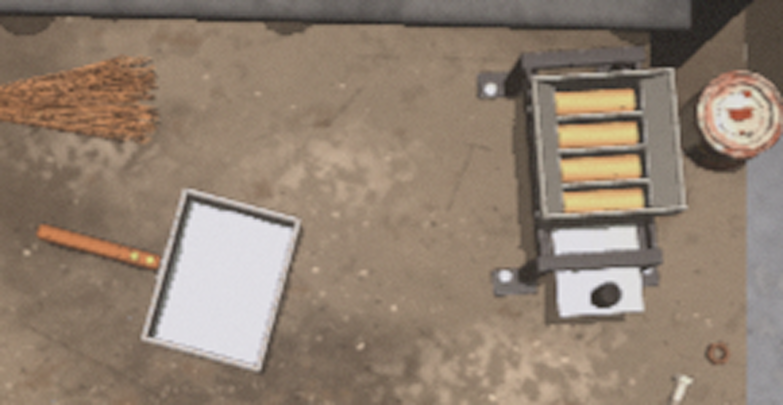

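The crop shows the pan handle at crop (40,232)-(160,262), the mouth rectangle (533,70)-(685,215), knob top at (607,295), and foot plates at (490,85) and (507,278). The hopper is further back than the ranges I used, so I'll redo the slices.

```bash
python3 - <<'E'
from h import *
for n in("top","side"):
    c=dict(np.load(f"/tmp/{n}0.npz"));P=cloud(c);hsv=cv2.cvtColor(c["color"],cv2.COLOR_RGB2HSV)
    z=P[...,2];x=P[...,0];y=P[...,1]
    hop=(x>.39)&(x<.70)&(y>-.2)&(y<-.0)
    m=hop&(z>.172)&(z<.186);print(n,"mouth",rect(P[m]),m.sum())
    k=hop&(hsv[...,2]<70)&(z>.13)&(z<.15)&(x<.52);
    print("knob",rect(P[k]),k.sum(),np.nanmedian(P[k],0))
    b=hop&(hsv[...,0]<28)&(hsv[...,0]>12)&(hsv[...,1]>110)&(z>.11)&(z<.17);print("blanks",b.sum(),b.any() and (rect(P[b]),np.nanmean(P[b],0)))
    g=hop&(hsv[...,1]<50)&(hsv[...,2]>150)&(z>.09)&(z<.112)&(x<.55);print("gate",g.sum(),g.any() and (rect(P[g]),np.nanmedian(z[g])))
    pan=(x>.38)&(x<.62)&(y>.12)&(y<.30)
    rim=pan&(z>.043)&(z<.056)
    p=P[rim];print("rim",rect(p),len(p),np.percentile(p[:,2],[5,50,95]))
    fl=pan&(z>0.001)&(z<.008)&(hsv[...,1]<40)&(hsv[...,2]>150);print("floor",rect(P[fl]),np.nanmedian(z[fl]))
c=dict(np.load("/tmp/top0.npz"))
o=lambda u,v:(u/2.7+210,v/2.7+130)
f=lambda L,z:[ (ray(c,*o(*q),z)*1000).round(1)[:2] for q in L]
R=np.array(f([(188,190),(300,218),(262,370),(143,339)],.05));print("rim corners",R,R.mean(0))
M=np.array(f([(534,78),(675,70),(686,208),(540,219)],.179));print("mouth",M,M.mean(0),"pairs")
print("knobtop",f([(607,293)],.14),"handle end/start",f([(40,232),(160,262)],.045),"feet",f([(490,86),(505,278)],.004))
E
```

```text
top mouth (array([ 619.5, -108. ]), array([116.3, 116. ]), 4.92) 499
knob (array([ 498.3, -112.6]), array([14.7,  5.3]), 25.8) 11 [ 0.49543489 -0.11172434  0.1353659 ]
blanks 328 ((array([ 620.2, -107.9]), array([100.3,  63.9]), 4.6), array([ 0.62170857, -0.1082449 ,  0.13998126]))
gate 572 ((array([ 519., -117.]), array([63.3, 73.3]), 4.15), np.float64(0.09929638286894815))
rim (array([519., 226.]), array([152.4, 141.2]), 76.34) 475 [0.0443984  0.05040108 0.05456328]
floor (array([513., 212.]), array([108.8, 135.4]), 76.31) 0.0031166529560406886
side mouth (array([ 619.2, -105.2]), array([115.6, 122.2]), 4.66) 294
knob (array([ 500.5, -112.8]), array([18.2, 12.3]), 58.11) 27 [ 0.49925773 -0.11129921  0.13727107]
blanks 9 ((array([616.7, -73.9]), array([84.3,  6.5]), 5.66), array([ 0.62158482, -0.0747156 ,  0.12828258]))
gate 216 ((array([ 518.3, -115.5]), array([63.7, 92.9]), 0.86), np.float64(0.10141061494315062))
rim (array([518. , 226.9]), array([151. , 141.8]), 76.98) 624 [0.04383586 0.05024337 0.0549176 ]
floor (array([526.3, 206.5]), array([185. , 172.5]), 0.07) 0.004058670503448547
rim corners [[590.2 237. ]
 [567.9 137. ]
 [432.7 166.8]
 [457.1 272. ]] [511.975 203.2  ]
mouth [[ 668.5  -47.6]
 [ 678.  -160.7]
 [ 566.5 -169.5]
 [ 554.6  -53.5]] [ 616.9   -107.825] pairs
knobtop [array([ 500.5, -115.6])] handle end/start [array([549.9, 367.4]), array([526., 260.])] feet [array([702. , -35.7]), array([523.7, -51.8])]
```

```bash
cat >> h.py <<'E'
from scipy.spatial.transform import Rotation as Ro
def rot(o): q=o["eef_rot"];return Ro.from_quat([q[1],q[2],q[3],q[0]])
def go(o,xyz,yaw): # target TCP mm, yaw (deg) of tool y, pointing down -> tool shift mm, rotvec
    R=rot(o);t=np.radians(yaw);ty=np.array([np.cos(t),np.sin(t),0]);tz=np.array([0,0,-1.]);tx=np.cross(ty,tz)
    G=Ro.from_matrix(np.c_[tx,ty,tz])
    print("shift",R.inv().apply(np.array(xyz)-o["eef_pos"]*1000).round(1),"rot",(R.inv()*G).as_rotvec().round(3))
HOP=np.array([619.5,-108.]);HY=4.8
def hw(x,y): a=np.radians(HY);return HOP+[x*np.cos(a)-y*np.sin(a),x*np.sin(a)+y*np.cos(a)]
def wh(p): a=np.radians(HY);d=np.array(p[:2])-HOP;return np.array([d[0]*np.cos(a)+d[1]*np.sin(a),-d[0]*np.sin(a)+d[1]*np.cos(a)])
E
python3 -c "
from h import *;from bench import readout
go(readout.get_obs(),[545,340,140],-13.5)"
```

```text
shift [-457.  -122.8  109.5] rot [-1.000e-03  1.000e-03  1.585e+00]
```

Request:
{"api": "play_rows", "payload": {"xyz": [[-27,-7,7],[-64,-17,15],[-110,-29,26],[-160,-43,38],[-215,-58,52],[-270,-72,65],[-324,-87,78],[-379,-102,91],[-425,-114,102],[-457,-123,110]], "rot": [[0,0,0.1],[0,0,0.22],[0,0,0.38],[0,0,0.55],[0,0,0.74],[0,0,0.93],[0,0,1.12],[0,0,1.3],[0,0,1.47],[0,0,1.585]], "grip": [1,1,1,1,1,1,1,1,1,1]}}

```text
time_s: 1.35
eef_pos: [0.5467, 0.3387, 0.1391]
eef_rot: [-0.0, 0.787, 0.617, -0.001]
wrist_force: [-0.6, 1.5, 0.1]
opening: 1.0
grasp_force: 0.0
```

```bash
python3 - <<'E'
from h import *;from bench import readout,vision
o=readout.get_obs();c=vision.camera("wrist");print(o["time_s"],o["eef_pos"],rot(o).as_matrix().round(3).tolist(),o["dq"].round(3))
T=np.eye(4);T[:3,:3]=rot(o).as_matrix();T[:3,3]=o["eef_pos"]
P=cloud(c,T@c["hand_eye"]);hsv=cv2.cvtColor(c["color"],cv2.COLOR_RGB2HSV)
cv2.imwrite("pics/w1.png",c["color"][:,:,::-1])
m=(hsv[...,0]<16)&(hsv[...,1]>130)&(P[...,2]>.02)&(P[...,2]<.06)&(P[...,0]>.48)&(P[...,0]<.6)&(P[...,1]>.24)&(P[...,1]<.42)
m=cv2.morphologyEx(m.astype(np.uint8),cv2.MORPH_OPEN,np.ones((3,3)))>0
print("handle",m.sum(),rect(P[m]),np.median(P[m],0))
go(o,[545,340,36],-13.5)
E
```

```text
1.35 [0.54669874 0.33869564 0.1390637 ] [[0.24, 0.971, -0.001], [0.971, -0.24, -0.001], [-0.001, -0.001, -1.0]] [-0.313  0.322 -0.311  0.007 -0.008  0.571]
handle 4378 (array([540.6, 317.1]), array([112.6,  13. ]), 76.51) [0.54265557 0.32527211 0.04584371]
shift [  0.9  -1.9 103.1] rot [-0.001  0.001 -0.006]
```

Handle centre reads (541,317) at 113x13 mm, yaw -13.5°, with its top at z=46. All of that matches the given sizes, so I'll descend and grip.

Request:
{"api": "play_rows", "payload": {"xyz": [[2,1,10],[2,1,28],[2,1,50],[2,1,72],[2,1,90],[2,1,100],[2,1,104],[2,1,104],[2,1,104],[2,1,104]], "rot": [[0,0,0],[0,0,0],[0,0,0],[0,0,0],[0,0,0],[0,0,0],[0,0,0],[0,0,0],[0,0,0],[0,0,0]], "grip": [1,1,1,1,1,1,1,0.5,0.2,0]}}

```text
time_s: 2.65
eef_pos: [0.5471, 0.3423, 0.037]
eef_rot: [0.0, 0.785, 0.619, 0.001]
wrist_force: [-0.6, 0.3, -0.7]
opening: 0.376
grasp_force: 0.0
```

Request:
{"api": "play_rows", "payload": {"xyz": [[0,0,0],[0,0,0],[0,0,0],[0,0,0],[0,0,0],[0,0,0],[0,0,0],[0,0,0],[0,0,0],[0,0,0]], "rot": [[0,0,0],[0,0,0],[0,0,0],[0,0,0],[0,0,0],[0,0,0],[0,0,0],[0,0,0],[0,0,0],[0,0,0]], "grip": [0,0,0,0,0,0,0,0,0,0]}}

```text
time_s: 3.9
eef_pos: [0.547, 0.3423, 0.0365]
eef_rot: [0.0, 0.785, 0.619, 0.0]
wrist_force: [1.1, 2.0, 6.0]
opening: 0.15
grasp_force: 61.2
```

```bash
python3 - <<'E'
from h import *;from bench import readout
o=readout.get_obs();print(o["eef_pos"],o["opening"],o["wrist_force"])
for y in (240,): 
    p=hw(0,y+138);print(p);go(o,[*p,36],HY)
p=hw(0,138);print(p)
E
```

```text
[0.54695625 0.34230619 0.03652225] 0.14990246795356377 [1.11391628 2.00410389 6.04303943]
[587.86977522 268.6743008 ]
shift [-62.   57.    0.5] rot [ 0.001 -0.    -0.32 ]
[607.95245762  29.51601458]
```

Request:
{"api": "play_rows", "payload": {"xyz": [[-3,3,0],[-9,8,0],[-17,15,0],[-26,24,0],[-36,33,0],[-45,42,0],[-53,49,0],[-59,54,0],[-62,57,0],[-62,57,0]], "rot": [[0,0,-0.016],[0,0,-0.046],[0,0,-0.087],[0,0,-0.135],[0,0,-0.185],[0,0,-0.233],[0,0,-0.274],[0,0,-0.304],[0,0,-0.32],[0,0,-0.32]], "grip": [0,0,0,0,0,0,0,0,0,0]}}

```text
time_s: 5.15
eef_pos: [0.587, 0.2683, 0.0362]
eef_rot: [-0.0, 0.677, 0.736, -0.001]
wrist_force: [-1.8, 0.0, 6.8]
opening: 0.153
grasp_force: 61.6
```

```bash
cat >> h.py <<'E'
def pan(c,ylim=(.07,.22)):
    P=cloud(c);hsv=cv2.cvtColor(c["color"],cv2.COLOR_RGB2HSV);x,y,z=P[...,0],P[...,1],P[...,2]
    m=(x>.38)&(x<.75)&(y>ylim[0])&(y<ylim[1])&(z>.044)&(z<.056)&(hsv[...,1]<90)
    p=P[m];print("rim",rect(p),len(p),"hopper frame",wh(np.array(rect(p)[0])))
E
python3 - <<'E'
from h import *;from bench import readout,vision
o=readout.get_obs();print(o["eef_pos"],rot(o).as_matrix()[:,1].round(3),o["wrist_force"],wh(o["eef_pos"]*1000))
c=vision.camera("top");pan(c);cv2.imwrite("pics/t2.png",cv2.resize(c["color"][130:280,210:500,::-1],None,fx=2.7,fy=2.7))
c=vision.camera("side");pan(c)
go(o,[*hw(0,138+95),36.5],HY);go(o,[*hw(0,139),36.5],HY)
E
```

```text
[0.58698482 0.26826213 0.03619329] [ 0.996  0.084 -0.002] [-1.8366709   0.00869302  6.77163981] [ -0.91634253 377.66332218]
rim (array([597.1, 136.8]), array([141.3, 127.1]), 4.65) 405 hopper frame [ -1.837104   245.81583563]
rim (array([597.6, 131.6]), array([140.9, 111.2]), 5.27) 188 hopper frame [ -1.77398236 240.59223385]
shift [-144.7    0.9   -0.3] rot [-0.002  0.     0.   ]
shift [-238.7    0.9   -0.3] rot [-0.002  0.     0.   ]
```

View pics/t2.png

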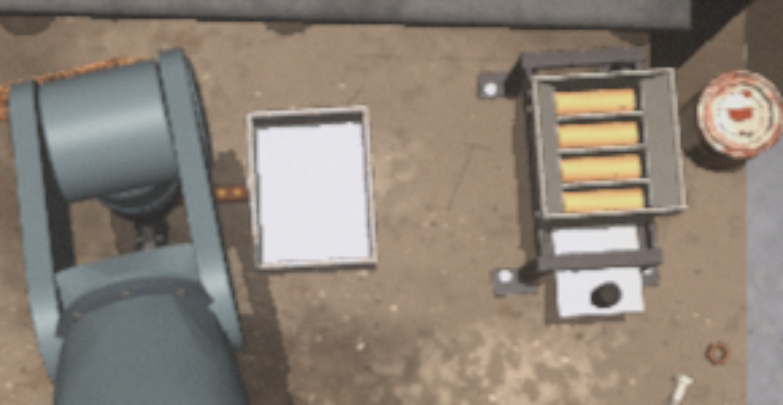

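Pan is square at hopper (-2, 240), with its rim in the crop at (248,108)-(375,268). The wide wrist fork at crop (15-240, 50-400) reaches right of the handle, so I need its clearance to the hopper before sliding in.

```bash
python3 - <<'E'
from h import *;from bench import readout,vision
o=readout.get_obs();t=wh(o["eef_pos"]*1000)
for n in("top","side"):
    P=cloud(vision.camera(n)).reshape(-1,3);P=P[np.isfinite(P[:,0])]*1
    H=np.array([wh(p*1000) for p in P[(P[:,1]>.0)&(P[:,2]>.07)&(P[:,0]>.3)&(P[:,0]<.8)]]);Z=P[(P[:,1]>.0)&(P[:,2]>.07)&(P[:,0]>.3)&(P[:,0]<.8)][:,2]
    d=H-t
    for a in np.arange(.07,.5,.03):
        m=(Z>=a)&(Z<a+.03)&(abs(d[:,1])<150)
        if m.any(): print(n,a.round(2),"dx",d[m,0].min().round(),d[m,0].max().round(),"dy",d[m,1].min().round(),d[m,1].max().round(),m.sum())
E
```

```text
top 0.07 dx -44.0 -29.0 dy -14.0 11.0 22
top 0.1 dx -57.0 140.0 dy -13.0 34.0 79
top 0.13 dx -43.0 225.0 dy -150.0 150.0 4877
top 0.16 dx -38.0 -16.0 dy -35.0 24.0 58
top 0.19 dx -40.0 -19.0 dy -36.0 24.0 39
top 0.22 dx -39.0 -17.0 dy -36.0 26.0 97
top 0.25 dx -38.0 -24.0 dy -30.0 16.0 35
top 0.28 dx -41.0 -32.0 dy -25.0 11.0 50
top 0.31 dx -90.0 52.0 dy -71.0 49.0 92
top 0.34 dx -110.0 52.0 dy -79.0 66.0 1194
top 0.37 dx -148.0 153.0 dy -149.0 149.0 2191
top 0.4 dx -174.0 226.0 dy -150.0 150.0 8214
top 0.43 dx -173.0 218.0 dy -122.0 82.0 1939
top 0.46 dx -190.0 210.0 dy -89.0 69.0 1055
top 0.49 dx -254.0 226.0 dy -128.0 150.0 3216
side 0.07 dx -58.0 56.0 dy -13.0 20.0 349
side 0.1 dx -63.0 62.0 dy -14.0 23.0 516
side 0.13 dx -41.0 225.0 dy -150.0 150.0 3631
side 0.16 dx -38.0 37.0 dy -1.0 41.0 356
side 0.19 dx -39.0 38.0 dy -4.0 43.0 349
side 0.22 dx -39.0 38.0 dy -4.0 43.0 403
side 0.25 dx -37.0 36.0 dy 5.0 47.0 368
side 0.28 dx -45.0 26.0 dy 50.0 67.0 161
side 0.31 dx -92.0 52.0 dy -39.0 71.0 696
side 0.34 dx -140.0 53.0 dy -54.0 71.0 1431
side 0.37 dx -181.0 153.0 dy -150.0 149.0 2694
side 0.4 dx -201.0 225.0 dy -150.0 150.0 5335
side 0.43 dx -232.0 220.0 dy -121.0 84.0 1909
side 0.46 dx -257.0 215.0 dy -51.0 71.0 1266
side 0.49 dx -286.0 225.0 dy -120.0 150.0 1959
```

Below z=0.3 the arm stays within 45 mm of the TCP sideways, so it clears the hopper. Sliding in.

Request:
{"api": "play_rows", "payload": {"xyz": [[-6,1,0],[-18,1,0],[-36,2,0],[-56,2,0],[-78,2,0],[-100,2,0],[-120,2,0],[-135,2,0],[-143,2,0],[-145,2,0]], "rot": [[0,0,0],[0,0,0],[0,0,0],[0,0,0],[0,0,0],[0,0,0],[0,0,0],[0,0,0],[0,0,0],[0,0,0]], "grip": [0,0,0,0,0,0,0,0,0,0]}}

```text
time_s: 6.6
eef_pos: [0.6017, 0.1244, 0.0365]
eef_rot: [-0.0, 0.677, 0.736, 0.0]
wrist_force: [-0.2, 4.8, 6.0]
opening: 0.151
grasp_force: 61.6
```

```bash
python3 - <<'E'
from h import *;from bench import readout,vision
o=readout.get_obs();print(o["eef_pos"],rot(o).as_matrix()[:,1].round(3),o["wrist_force"],wh(o["eef_pos"]*1000))
for n in("top","side"):
    c=vision.camera(n);pan(c,(-.03,.1))
    # foot plates: white-ish bolts + dark plate pixels near bench
    P=cloud(c);x,y,z=P[...,0],P[...,1],P[...,2];hsv=cv2.cvtColor(c["color"],cv2.COLOR_RGB2HSV)
    for lo,hi in((.49,.56),(.66,.74)):
        m=(x>lo)&(x<hi)&(y>-.07)&(y<-.015)&(z<.012)&(hsv[...,1]<70);print(n,"foot",rect(P[m]),m.sum()) if m.any() else 0
cv2.imwrite("pics/s3.png",cv2.resize(c["color"][120:360,190:420,::-1],None,fx=2.5,fy=2.5,interpolation=cv2.INTER_CUBIC))
go(o,[*hw(0,139),36.5],HY)
E
```

```text
[0.60171581 0.12442957 0.03651734] [0.997 0.083 0.   ] [-0.230136    4.76175531  6.00923319] [  1.72739137 233.10255023]
rim (array([611. ,  18.5]), array([143.8,  95.4]), 0.59) 109 hopper frame [  2.11505788 126.76760836]
top foot (array([525.1, -42.5]), array([68.7, 54.9]), 0.01) 535
top foot (array([700.3, -40.5]), array([52.4, 82.5]), 85.6) 442
rim (array([610.9,  33.7]), array([143.8, 124.7]), 0.83) 71 hopper frame [  3.28731181 141.92266761]
side foot (array([525.1, -42.5]), array([54.7, 69.6]), 89.9) 251
side foot (array([710.4, -42.4]), array([54.1, 58.4]), 89.12) 161
shift [-94.1  -1.7  -0.1] rot [ 0.    -0.001 -0.   ]
```

View pics/s3.png

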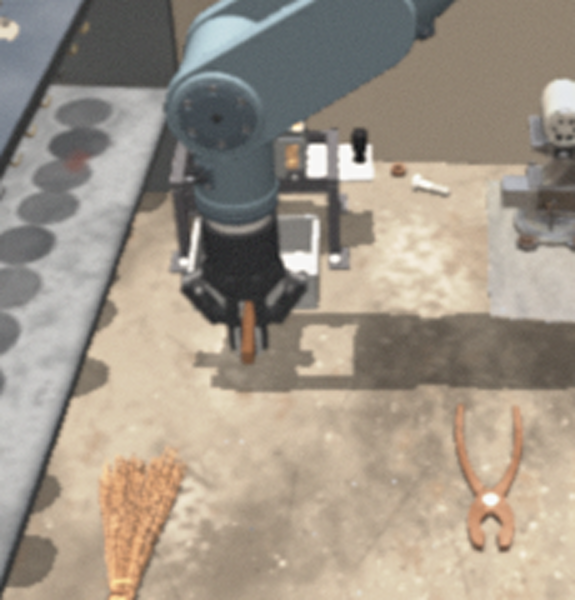

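The pan (crop ~190–320) lies between the hopper legs (crop x ~183 and ~337) with the knob at (360,145). Continuing the slide.

Request:
{"api": "play_rows", "payload": {"xyz": [[-3,0,0],[-11,0,0],[-23,0,0],[-37,0,0],[-52,0,0],[-67,0,0],[-80,0,0],[-89,-1,0],[-94,-1,0],[-94,-1,0]], "rot": [[0,0,0],[0,0,0],[0,0,0],[0,0,0],[0,0,0],[0,0,0],[0,0,0],[0,0,0],[0,0,0],[0,0,0]], "grip": [0,0,0,0,0,0,0,0,0,0]}}

```text
time_s: 7.95
eef_pos: [0.6085, 0.0304, 0.0364]
eef_rot: [-0.0, 0.677, 0.736, 0.0]
wrist_force: [1.2, 2.4, 5.1]
opening: 0.152
grasp_force: 61.5
```

```bash
python3 - <<'E'
from h import *;from bench import readout
o=readout.get_obs();print(o["eef_pos"],rot(o).as_matrix()[:,1].round(3),o["wrist_force"],o["torque"].round(2),wh(o["eef_pos"]*1000))
E
```

```text
[0.60854943 0.03042279 0.03640812] [ 0.996  0.084 -0.   ] [1.22431721 2.40601526 5.14256575] [-0.   -0.07 -0.01] [  0.67075189 138.85364684]
```

Request:
{"api": "play_rows", "payload": {"xyz": [[0,0,0],[0,0,0],[0,0,0],[0,0,-3],[0,0,-20],[0,0,-55],[0,0,-100],[0,0,-150],[0,0,-195],[0,0,-220]], "rot": [[0,0,0],[0,0,0],[0,0,0],[0,0,0],[0,0,0],[0,0,0],[0,0,0],[0,0,0],[0,0,0],[0,0,0]], "grip": [0.6,1,1,1,1,1,1,1,1,1]}}

```text
time_s: 9.2
eef_pos: [0.6097, 0.0304, 0.2613]
eef_rot: [0.002, 0.677, 0.736, 0.002]
wrist_force: [1.1, 1.0, 0.2]
opening: 0.995
grasp_force: 0.0
```

```bash
python3 - <<'E'
from h import *;from bench import readout
o=readout.get_obs();print(o["eef_pos"],o["opening"])
k=hw(-118,0);print(k);go(o,[*k,230],HY-90)
E
```

```text
[0.60974322 0.03037563 0.26129382] 0.9953178978772969
[ 501.91384261 -117.87398551]
shift [-138.6 -120.1   30.8] rot [ 0.006 -0.003  1.571]
```

Request:
{"api": "play_rows", "payload": {"xyz": [[-5,-5,0],[-16,-15,0],[-32,-29,2],[-50,-45,6],[-69,-60,12],[-88,-76,18],[-106,-92,24],[-122,-106,28],[-133,-116,31],[-139,-120,31]], "rot": [[0,0,0.12],[0,0,0.29],[0,0,0.47],[0,0,0.65],[0,0,0.83],[0,0,1.01],[0,0,1.19],[0,0,1.36],[0,0,1.5],[0,0,1.57]], "grip": [1,1,1,1,1,1,1,1,1,1]}}

```text
time_s: 10.45
eef_pos: [0.5002, -0.1188, 0.2264]
eef_rot: [0.0, 0.999, 0.04, 0.0]
wrist_force: [0.1, -0.1, 0.0]
opening: 0.996
grasp_force: 0.0
```

```bash
cat >> h.py <<'E'
def wrist(o,c):
    T=np.eye(4);T[:3,:3]=rot(o).as_matrix();T[:3,3]=o["eef_pos"];return cloud(c,T@c["hand_eye"])
E
python3 - <<'E'
from h import *;from bench import readout,vision
o=readout.get_obs();c=vision.camera("wrist");P=wrist(o,c);print(o["eef_pos"],np.abs(o["dq"]).max())
hsv=cv2.cvtColor(c["color"],cv2.COLOR_RGB2HSV);x,y,z=P[...,0],P[...,1],P[...,2]
k=(abs(x-.502)<.03)&(abs(y+.116)<.03)&(z>.125)&(z<.146);print("knob",rect(P[k]),k.sum(),np.median(P[k],0))
g=(abs(x-.51)<.06)&(abs(y+.116)<.06)&(z>.095)&(z<.105)&(hsv[...,2]>120);print("plate",rect(P[g]),g.sum())
cv2.imwrite("pics/w4.png",c["color"][:,:,::-1])
s=vision.camera("side");cv2.imwrite("pics/s4.png",cv2.resize(s["color"][120:280,220:400,::-1],None,fx=3.3,fy=3.3,interpolation=cv2.INTER_CUBIC))
P=cloud(s);hsv=cv2.cvtColor(s["color"],cv2.COLOR_RGB2HSV);x,y,z=P[...,0],P[...,1],P[...,2]
h=(abs(x-.61)<.03)&(y>-.06)&(y<.08)&(hsv[...,0]<16)&(hsv[...,1]>120)&(z>.02)&(z<.055);r=rect(P[h]);print("handle",r,wh(r[0]),h.sum())
E
```

```text
[ 0.50023785 -0.11877171  0.22641189] 0.42550794251766394
knob (array([ 501.9, -117.3]), array([19.1, 19.3]), 19.12) 1218 [ 0.5040602  -0.1172927   0.14047291]
plate (array([ 526.8, -115.7]), array([78.5, 72.7]), 4.96) 9926
handle (array([608.4,  12. ]), array([ 11.3, 104.3]), 5.25) [ -1.01972954 120.50796717] 103
```

View pics/s4.png

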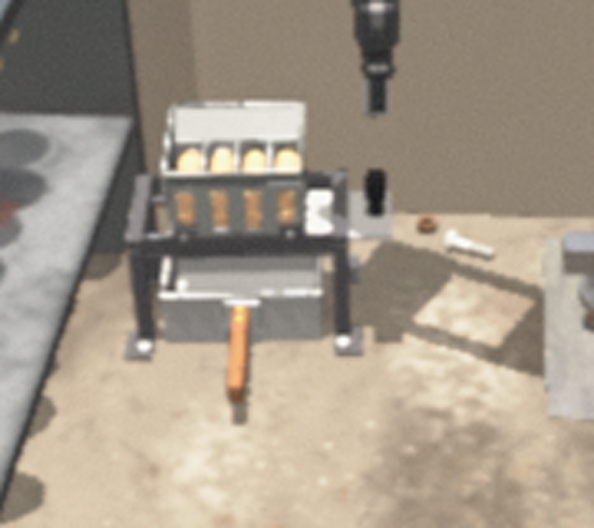

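Pan sits squarely between the legs (handle on the axis at hopper x≈-1, y≈+2), with the gate still closed. The knob reads (501.9,-117.3), 19 mm across, top at z=140, as modelled. I'll lower over the knob and grip it.

Request:
{"api": "play_rows", "payload": {"xyz": [[0,0,8],[0,0,24],[0,0,44],[0,0,64],[0,0,82],[0,0,95],[0,0,101],[0,0,102],[0,0,102],[0,0,102]], "rot": [[0,0,0],[0,0,0],[0,0,0],[0,0,0],[0,0,0],[0,0,0],[0,0,0],[0,0,0],[0,0,0],[0,0,0]], "grip": [1,1,1,1,1,1,1,1,0.6,0.4]}}

```text
time_s: 11.8
eef_pos: [0.5011, -0.1184, 0.1239]
eef_rot: [0.0, 0.999, 0.042, 0.001]
wrist_force: [0.7, -1.1, -0.9]
opening: 0.607
grasp_force: 0.0
```

Request:
{"api": "play_rows", "payload": {"xyz": [[0,0,0],[0,0,0],[0,0,0],[0,0,0],[0,0,0],[0,0,0],[0,0,0],[0,0,0],[0,0,0],[0,0,0]], "rot": [[0,0,0],[0,0,0],[0,0,0],[0,0,0],[0,0,0],[0,0,0],[0,0,0],[0,0,0],[0,0,0],[0,0,0]], "grip": [0.3,0.2,0.1,0,0,0,0,0,0,0]}}

```text
time_s: 13.05
eef_pos: [0.5008, -0.1177, 0.1238]
eef_rot: [-0.0, 0.999, 0.042, 0.0]
wrist_force: [-2.0, 3.5, 6.6]
opening: 0.214
grasp_force: 58.5
```

```bash
python3 - <<'E'
from h import *;from bench import readout
o=readout.get_obs();print(o["eef_pos"],rot(o).as_matrix()[:,0].round(3),o["wrist_force"],o["torque"].round(2),wh(o["eef_pos"]*1000))
E
```

```text
[ 0.50084823 -0.11772387  0.12381014] [0.996 0.085 0.   ] [-1.97164015  3.51808583  6.64468704] [0.58 0.21 0.04] [-119.0493165     0.23875665]
```

Request:
{"api": "play_rows", "payload": {"xyz": [[-3,0,0],[-9,0,0],[-17,0,0],[-26,0,0],[-36,0,0],[-46,0,0],[-55,0,0],[-62,0,0],[-66,0,0],[-66,0,0]], "rot": [[0,0,0],[0,0,0],[0,0,0],[0,0,0],[0,0,0],[0,0,0],[0,0,0],[0,0,0],[0,0,0],[0,0,0]], "grip": [0,0,0,0,0,0,0,0,0,0]}}

```text
time_s: 14.3
eef_pos: [0.435, -0.1236, 0.1238]
eef_rot: [-0.0, 0.999, 0.042, 0.0]
wrist_force: [-0.1, 4.5, 6.9]
opening: 0.214
grasp_force: 59.0
```

```bash
python3 - <<'E'
from h import *;from bench import readout,vision
o=readout.get_obs();print(o["eef_pos"],rot(o).as_matrix()[:,0].round(3),o["wrist_force"],wh(o["eef_pos"]*1000))
s=vision.camera("side")["color"][120:280,220:400,::-1]; t=vision.camera("top")["color"][140:260,370:500,::-1]
s=cv2.resize(s,(450,400),interpolation=cv2.INTER_CUBIC);t=cv2.resize(t,(340,400),interpolation=cv2.INTER_CUBIC)
cv2.imwrite("pics/b5.png",np.hstack([s,t]))
E
```

```text
[ 0.43498978 -0.12355941  0.1237518 ] [0.996 0.085 0.001] [-0.11481715  4.53402629  6.85222961] [-1.85165099e+02 -6.54192135e-02]
```

View pics/b5.png

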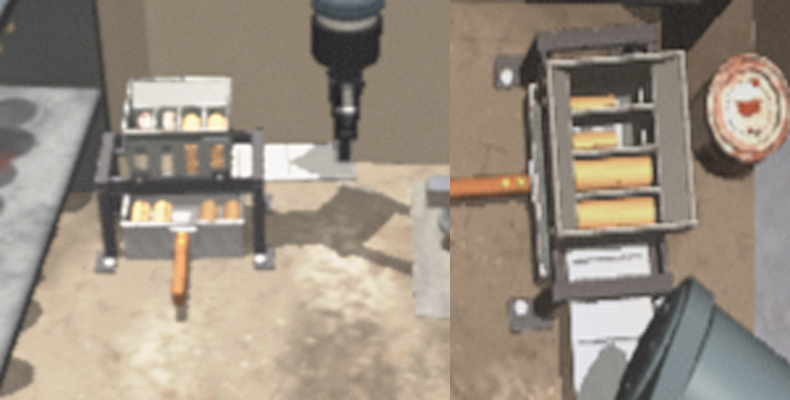

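The gate came out 66 mm. The two rear lanes are empty, four blanks lie in the pan (left picture, ~(150,212) and (220,212)), and both front lanes are still full. Pushing the gate home.

Request:
{"api": "play_rows", "payload": {"xyz": [[3,0,0],[9,0,0],[17,0,0],[26,0,0],[36,0,0],[46,0,0],[55,0,0],[62,0,0],[66,0,0],[67,0,0]], "rot": [[0,0,0],[0,0,0],[0,0,0],[0,0,0],[0,0,0],[0,0,0],[0,0,0],[0,0,0],[0,0,0],[0,0,0]], "grip": [0,0,0,0,0,0,0,0,0,0]}}

```text
time_s: 15.65
eef_pos: [0.5009, -0.1177, 0.1237]
eef_rot: [-0.0, 0.999, 0.043, -0.001]
wrist_force: [-8.3, 4.7, 13.1]
opening: 0.217
grasp_force: 59.6
```

```bash
python3 - <<'E'
from h import *;from bench import readout
o=readout.get_obs();print(o["eef_pos"],o["wrist_force"],wh(o["eef_pos"]*1000))
E
```

```text
[ 0.50089777 -0.11769722  0.12372423] [-8.30006847  4.70908173 13.09964511] [-118.99772269    0.26116835]
```

The TCP is back where it was with an 8 N push against the stop. Releasing and lifting.

Request:
{"api": "play_rows", "payload": {"xyz": [[0,0,0],[0,0,0],[0,0,0],[0,0,-2],[0,0,-12],[0,0,-32],[0,0,-60],[0,0,-90],[0,0,-118],[0,0,-136]], "rot": [[0,0,0],[0,0,0],[0,0,0],[0,0,0],[0,0,0],[0,0,0],[0,0,0],[0,0,0],[0,0,0],[0,0,0]], "grip": [0.5,1,1,1,1,1,1,1,1,1]}}

```text
time_s: 16.9
eef_pos: [0.5022, -0.1183, 0.2615]
eef_rot: [0.001, 0.999, 0.042, 0.001]
wrist_force: [-0.2, 0.4, -1.1]
opening: 1.0
grasp_force: 0.0
```

```bash
python3 - <<'E'
from h import *;from bench import readout,vision
o=readout.get_obs();c=vision.camera("wrist");P=wrist(o,c);print(o["eef_pos"],o["opening"])
x,y,z=P[...,0],P[...,1],P[...,2]
k=(abs(x-.49)<.05)&(abs(y+.116)<.03)&(z>.125)&(z<.146)&(x<.525);print("knob",rect(P[k]),k.sum(),wh(rect(P[k])[0]))
s=vision.camera("side");P=cloud(s);hsv=cv2.cvtColor(s["color"],cv2.COLOR_RGB2HSV);x,y,z=P[...,0],P[...,1],P[...,2]
h=(abs(x-.61)<.03)&(y>-.06)&(y<.08)&(hsv[...,0]<16)&(hsv[...,1]>120)&(z>.02)&(z<.055);r=rect(P[h]);print("handle",r,wh(r[0]),h.sum(),np.median(P[h],0))
go(o,[*hw(-1,140),260],HY)
E
```

```text
[ 0.50222531 -0.11828635  0.26152789] 1.0004576686351017
knob (array([ 501.8, -117.5]), array([19.2, 19. ]), 48.09) 913 [-118.08214905    0.3822    ]
handle (array([608.3,  10.8]), array([ 11.3, 108. ]), 5.5) [ -1.21979224 119.32054352] 102 [0.60697064 0.02150617 0.04474594]
shift [ 116.9 -140.3    1.6] rot [ 3.00e-03 -1.00e-03 -1.57e+00]
```

Gate home (knob at hopper x=-118.1) and pan unmoved. Returning over the handle.

Request:
{"api": "play_rows", "payload": {"xyz": [[4,-5,0],[14,-17,0],[27,-33,0],[42,-50,0],[58,-70,0],[75,-90,0],[90,-108,0],[103,-123,0],[112,-135,0],[117,-140,2]], "rot": [[0,0,-0.12],[0,0,-0.29],[0,0,-0.47],[0,0,-0.65],[0,0,-0.83],[0,0,-1.01],[0,0,-1.19],[0,0,-1.36],[0,0,-1.5],[0,0,-1.57]], "grip": [1,1,1,1,1,1,1,1,1,1]}}

```text
time_s: 18.25
eef_pos: [0.6062, 0.0322, 0.2557]
eef_rot: [-0.001, 0.675, 0.737, -0.001]
wrist_force: [0.2, -0.0, -0.5]
opening: 1.001
grasp_force: 0.0
```

```bash
python3 - <<'E'
from h import *;from bench import readout,vision
o=readout.get_obs();c=vision.camera("wrist");P=wrist(o,c);print(o["eef_pos"],rot(o).as_matrix()[:,1].round(3))
hsv=cv2.cvtColor(c["color"],cv2.COLOR_RGB2HSV);x,y,z=P[...,0],P[...,1],P[...,2]
m=(hsv[...,0]<16)&(hsv[...,1]>130)&(z>.025)&(z<.056)&(abs(x-.61)<.04)&(y>-.05)&(y<.09)
r=rect(P[m]);print("handle",r,wh(r[0]),m.sum(),np.median(P[m],0))
go(o,[*hw(-1,140),36],HY)
E
```

```text
[0.60618401 0.03222629 0.25565396] [ 0.996  0.088 -0.002]
handle (array([610.2,   5. ]), array([ 13.2, 111. ]), 4.88) [  0.18821271 113.38189704] 1959 [0.60969189 0.01211335 0.04585683]
shift [ -1.    1.  219.7] rot [-0.002 -0.001  0.004]
```

Request:
{"api": "play_rows", "payload": {"xyz": [[0,1,10],[0,1,32],[0,1,62],[0,1,95],[0,1,130],[0,1,162],[0,1,190],[0,1,210],[0,1,220],[0,1,221]], "rot": [[0,0,0],[0,0,0],[0,0,0],[0,0,0],[0,0,0],[0,0,0],[0,0,0],[0,0,0],[0,0,0],[0,0,0]], "grip": [1,1,1,1,1,1,1,1,1,1]}}

```text
time_s: 19.55
eef_pos: [0.6072, 0.0314, 0.0359]
eef_rot: [-0.0, 0.677, 0.736, -0.0]
wrist_force: [0.7, 0.4, -0.9]
opening: 1.003
grasp_force: 0.0
```

Request:
{"api": "play_rows", "payload": {"xyz": [[0,0,0],[0,0,0],[0,0,0],[0,0,0],[0,0,0],[0,0,0],[0,0,0],[0,0,0],[0,0,0],[0,0,0]], "rot": [[0,0,0],[0,0,0],[0,0,0],[0,0,0],[0,0,0],[0,0,0],[0,0,0],[0,0,0],[0,0,0],[0,0,0]], "grip": [0.7,0.4,0.2,0,0,0,0,0,0,0]}}

```text
time_s: 20.8
eef_pos: [0.6078, 0.0315, 0.0365]
eef_rot: [0.0, 0.677, 0.736, 0.0]
wrist_force: [0.2, 1.9, 4.7]
opening: 0.155
grasp_force: 60.8
```

```bash
python3 - <<'E'
from h import *;from bench import readout
o=readout.get_obs();print(o["eef_pos"],o["wrist_force"],o["opening"],o["grasp_force"],wh(o["eef_pos"]*1000))
go(o,[*hw(0,140+110),36],HY);go(o,[*hw(0,140+220),36],HY)
E
```

```text
[0.6077816  0.03151963 0.03654263] [0.23308138 1.90770488 4.68195401] 0.15519096869201432 60.79560399055481 [-2.60189422e-03  1.40010883e+02]
shift [110.    0.    0.5] rot [0.001 0.    0.   ]
shift [2.2e+02 1.0e-01 5.0e-01] rot [0.001 0.    0.   ]
```

Request:
{"api": "play_rows", "payload": {"xyz": [[2,0,0],[7,0,0],[15,0,0],[25,0,0],[37,0,0],[50,0,0],[63,0,0],[76,0,0],[89,0,0],[102,0,0]], "rot": [[0,0,0],[0,0,0],[0,0,0],[0,0,0],[0,0,0],[0,0,0],[0,0,0],[0,0,0],[0,0,0],[0,0,0]], "grip": [0,0,0,0,0,0,0,0,0,0]}}

```text
time_s: 22.05
eef_pos: [0.5987, 0.134, 0.0363]
eef_rot: [-0.0, 0.677, 0.736, -0.0]
wrist_force: [-0.7, -4.7, 4.1]
opening: 0.152
grasp_force: 60.8
```

Request:
{"api": "play_rows", "payload": {"xyz": [[13,0,0],[26,0,0],[39,0,0],[52,0,0],[65,0,0],[78,0,0],[90,0,0],[101,0,0],[110,0,0],[116,0,0]], "rot": [[0,0,0],[0,0,0],[0,0,0],[0,0,0],[0,0,0],[0,0,0],[0,0,0],[0,0,0],[0,0,0],[0,0,0]], "grip": [0,0,0,0,0,0,0,0,0,0]}}

```text
time_s: 23.3
eef_pos: [0.589, 0.2492, 0.0362]
eef_rot: [-0.0, 0.677, 0.736, -0.0]
wrist_force: [-0.1, -5.8, 4.2]
opening: 0.149
grasp_force: 60.8
```

Request:
{"api": "play_rows", "payload": {"xyz": [[1,0,0],[1,0,0],[1,0,0],[1,0,0],[1,0,0],[1,0,0],[1,0,-10],[1,0,-35],[1,0,-70],[1,0,-100]], "rot": [[0,0,0],[0,0,0],[0,0,0],[0,0,0],[0,0,0],[0,0,0],[0,0,0],[0,0,0],[0,0,0],[0,0,0]], "grip": [0,0,0.6,1,1,1,1,1,1,1]}}

```text
time_s: 24.55
eef_pos: [0.5895, 0.2498, 0.1385]
eef_rot: [0.0, 0.677, 0.736, 0.001]
wrist_force: [-0.4, 0.8, 0.5]
opening: 1.002
grasp_force: 0.0
```

```bash
python3 - <<'E'
from h import *;from bench import readout,vision
o=readout.get_obs();print(o["eef_pos"],o["wrist_force"],o["opening"])
t=vision.camera("top");pan(t,(.02,.18));s=vision.camera("side");pan(s,(.02,.2))
a=cv2.resize(t["color"][130:280,210:500,::-1],(520,270),interpolation=cv2.INTER_CUBIC);b=cv2.resize(s["color"][120:330,200:400,::-1],(257,270),interpolation=cv2.INTER_CUBIC)
cv2.imwrite("pics/b6.png",np.hstack([a,b]))
E
```

```text
[0.58947249 0.24978244 0.13846469] [-0.35881222  0.83450775  0.50165464] 1.0015006669905733
rim (array([600.5, 108.7]), array([141.2, 110.4]), 5.06) 417 hopper frame [ -0.80037568 217.52988162]
rim (array([599.7, 123.9]), array([138.7, 138. ]), 5.41) 260 hopper frame [ -0.32566674 232.74351536]
```

View pics/b6.png

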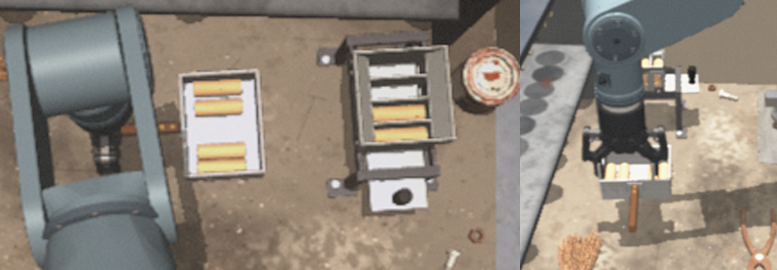

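Four blanks lie in the pan at (217,88)–(221,167), with the pan at hopper y≈218 mm. The two front lanes are full at (398,112) and (400,133), and the gate is closed with its knob at (402,197). The fingers are clear of everything, so I'm handing in.

```bash
python3 -c "
from bench import ctrl
print(ctrl.hand_in())"
```

```text
the job is handed in; nothing more can be done
None
```

The job is done and handed in (the hand-in gave back no verdict): the pan with its four blanks stands about 218 mm left of the hopper's origin, the gate is fully home, the other four blanks are still in their lanes, and the other things on the bench were left alone.

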